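Lift the hot furnace lid with the lid lifter and set it on the cooling stand

ROBOT

A 6-joint arm with a two-finger parallel gripper is mounted at the origin on a cart in front of the work surface, level with it; the furniture and walls round the work are solid. World frame = base frame: x ahead of the robot, y to its left, z up, the work surface at z = 0. Lengths are in m, angles in rad, forces in N, time in s.
With the tool pointing down it reaches from about 0.275 to 0.775 m from the base axis. Payload 14.6 kg.
Tool frame: the origin (TCP) lies at the very end of the fingers, on their centre line; the grasp point (between the pads) lies 19 mm behind it (bot.hold_point_z is the distance from the TCP to the grasp point, in m); z points along the fingers, y is the line along which they close (so a half turn about z gives the same grasp; the last joint's range is limited). The gripper opens to 85 mm and grips with 20 to 120 N. Pads are 22 mm wide; open, the fingers measure 114 mm over their backs; the gripper's body (76 mm by 85 mm) begins 54 mm behind the grasp point. The pads swing forward as they close: fully open they stand 13 mm farther back than shut.
Start: joints at [-1.306, 0.263, -0.048, 1.259, 0, 1.415], TCP at [0.214, -0.479, 0.231] pointing down, gripper open.
Joint ranges: [-2.65, 2.65], [-0.89, 1.7], [-1.18, 1.37], [-2.13, 2.11], [-1.35, 1.29], [-3.14, 3.14]. Speed limits (rad/s): [1.89, 1.89, 2.57, 2.79, 3.14, 3.14].

INTERFACE

Orientations are given as a unit quaternion [w, x, y, z].
In Python, from workcell import bot gives the robot as it stands. The module is installed in compiled form; this text tells all that it offers.
- The arm moves only by the shell command python3 -m inch, which reads ROWS from standard input. ROWS is a JSON object with one list for each field, all of the same length, 1 to 5, a row being the entries at one place: aperture (the finger opening in m), tx, ty, tz (the shift in m), yaw (a turn about the tool's z in rad); each row is the pose to reach, as a shift and turn from the pose commanded when the command began, along the tool's axes at that moment; what a row does not reach only later rows make up. A row lasts 1/8 s, in which the tool goes at most 0.0625 m and 0.188 rad, less where a joint would pass 70% of its speed; a pose out of reach is approached as far as the arm can. The fingers move at their own pace and stop on an object; the grip force is fixed at half the most. Time passes only in rows, so rows that do not move let the fingers close. It prints the time, the measured TCP pose, the force, the opening and the grip force at its end. Input that does not fit is refused with a message, and nothing moves.
- bot.observe(): the state, without advancing time (a new reading comes with each control period).
- bot.capture(name): name is "scene" or "top" or "wrist"; returns the picture (400x640x3 uint8, red, green, blue); there is no depth.
- bot.camera_info(name): a dict with "fx", "fy", "cx", "cy" (pixels), "k1" (the pictures are not rectified: a ray, as slopes to the right and down, at radius r is drawn at 1 + k1 r^2 times it, then the intrinsics apply), "R" (3x3) and "t" (3): a world point X has camera coordinates R X + t. Camera axes: x right, y down, z forward; pixel columns grow to the right and rows downward; lengths in m; the calibration is good to about 2 mm. A picture is of the moment at which its call begins: read the wrist's pose just before it. camera_info takes no time and is no camera call; for the wrist camera it gives the pose at the moment of the call.
- bot.job_done(): hands the job in; it is judged then, once.
Trained networks look in the newest picture that a camera, given by its name, has taken for a name from the list of things; names that differ only in an ending like _2 or _b are one class to them, and where a whole thing is asked for, a point or a joint stands for the part that bears it (a point fixed in the world has none). Each returns a list of dicts, best first, with "score" (0 to 1); they miss things now and then, are a little off and sometimes report something else, mostly with a low value. They report only what shows in the picture. A call takes as long as a camera call. They do not tell look-alikes from the thing itself.
- bot.spot_in(target, camera): "location" ([column, row] in pixels, amid what is visible of it).
The state is a dict: "time": time; "joints": joint angles; "qvel": joint speeds; "joint_efforts": joint torques, N m; "eef_pos": TCP position; "ee_rot": TCP orientation; "ft_force": force on the tool from outside, world axes, zero at the start; "wrist_torque": the same for the moment, N m; "opening": finger opening in m; "grip_force": force on a finger pad.
Only numpy, scipy, OpenCV 4.12 (cv2) and the standard library are available. Lean on these libraries where they do the work, as an engineer would, in place of code of your own. Each camera call takes 0.05 s, during which the arm holds its last target. There are 200 camera calls.

TASK

The lid of the small round bench furnace is hot: take the lid lifter from its rack, hook it under the middle of the lid's loop, and carry the lid, kept level, to the cooling stand, where its plug must sit fully home in the white ring. Never touch the lid with the gripper, and feel your way gently, because neither the lifter's hook length nor the stand's height is known exactly: do not press or bump the lid hard. Then take the lifter out of the loop and hang it upright in its rack again, leaving the other things on the bench undisturbed.

Things in the scene. Friction and masses are not known exactly. Their poses are not given: they have to be found in the camera images.
- furnace: fixed round grey bench furnace, 150 mm diameter, white panel on its front (-x) reaching 100 mm from its axis. Origin: centre of its underside on the worktop; z up. The top of its white collar, on which the lid rests, is 70 mm above the origin; the collar's bore is 70 mm wide and 20 mm deep.
- lid: loose dark steel disc, 96 mm diameter, 12 mm thick, 0.25 to 0.4 kg, with a white tapered plug below (66 mm diameter at the top, 58 mm at its lower end, 14 mm deep) and a rigid steel loop above. Origin: centre of the disc's underside (the face that rests on collar or ring); z up. Top of the disc at z = 12 mm.
- stand: fixed cooling stand: dark base plate 130 x 110 mm, column with a clamp screw at the front (-x), on it a round platform with a white ring, 104 mm outside, bore 70 mm, 18 mm high, into which the lid's plug fits with 2 mm play all round. Origin: centre of the base plate's underside; the ring is centred on its z axis.
- rack: fixed rack for the lifter: base plate, a post at its +x side, and a fork of two arms pointing to -x, open at the front (-x). Origin: underside, straight below the middle of the resting place; z up.
- lifter: loose lid lifter, hanging upright in the rack with its axes along the rack's; 0.18 kg. Origin: centre of the underside of its 36 x 36 x 5 mm flange, which rests on the fork's arms. Below the flange a 14 mm sleeve and an 8 mm telescoping shank cranked towards -x, with a hook at its end, 16 mm wide along y, open upward, pointing to +x.
- cream_bottle: loose cream-coloured plastic bottle with a small nozzle on its cap, 69 mm diameter, 170 mm high, origin at its underside; leave alone
- small_flask: loose clear conical flask, 65 mm diameter, 112 mm high, origin at its underside; leave alone
- maroon_jar: loose dark red jar, 56 mm diameter, 74 mm high, origin at its underside; leave alone
- upturned_beaker: loose clear small beaker standing upside down, 46 mm diameter, 52 mm high, origin at its underside; leave alone
- lid_bar (a point): middle of the loop's level bar, 38 mm above the lid's origin; lid's axes. The bar is round, 8 mm thick, and runs along y; 22 mm free height between disc and bar, posts at y = -24 and +24 mm (40 mm free between them). The hook goes under it along the lid's +x or -x. The lid hangs level only with the bar's middle (within 6 mm) on the hook.
- stand_axis (a point): point on the stand's axis 66 mm above its origin: the lowest height at which the top of the white ring (on which the lid's disc comes to rest) can be. It really stands 0 to 25 mm above this point: the column's setting is not reported and must be seen or felt. It does not sink under less than 60 N.
- rack_seat (a point): middle of the resting place, level with the top of the arms, 150 mm above the rack's origin; rack's axes. The slot between the arms is 20 mm wide (y = -10 to +10 mm) and runs from x = -27 to +42 mm. Rims 4 mm high round the resting place leave the lifter's 36 mm flange 2 to 3 mm of play all round.
- lifter_grip (a point): the place to grip the lifter from above: centre of its red 20 x 20 mm square handle, 55 mm above the lifter's origin; the handle reaches from 5 to 89 mm above the origin. In x the hook reaches from -21 to +17 mm; shank's front face at x = -13 mm, back of the hook's upturned lip at x = +12 mm; a bar lies in the shallow valley at x = 0, under the handle.
- lifter_sleeve (a point): lower end of the sleeve, 24 mm below the lifter's origin. The hook's lowest point is anywhere from 85 to 119 mm below the lifter's origin; the setting is not reported, must be seen or felt, and does not slip under 60 N. From that lowest point the valley floor is about 5 mm up and the top of the lip about 16 mm up. 20 mm or more are free under the hanging hook.
Mind the look-alikes: they are no part of the job. Leave any blue look-alike of the furnace alone.

How it is judged:
By the outcome, as a careful person would: the job done as asked, in the order asked, and still so for the second after the job is handed in, with the robot touching nothing.
It also fails if it takes over 72 s, if anything falls off the work surface, if the arm or the gripper's body presses on something with over 40 N, if the wrist force passes 120 N, or if a joint passes its speed limit or range.

## Working session

There is one attempt and no reset: what is moved stays moved. The work goes in short steps, Python scripts to look and compute and a shell command to move; the robot and the scene stay as the last step left them, time stands still between calls to the robot, and variables do not carry over. Pictures are saved under pics/ and viewed, at most 10 in all, crops included, and the job is handed in when it is done.

```bash
mkdir -p pics; cat > h.py <<'E'
import numpy as np, cv2
from workcell import bot
def cam(n):
    c=bot.camera_info(n); return {k:(np.array(v) if k in'Rt' else v) for k,v in c.items()}
def ray(c,px):
    d=np.array([(px[0]-c['cx'])/c['fx'],(px[1]-c['cy'])/c['fy']]); u=d.copy()
    for _ in range(20): u=d/(1+c['k1']*(u@u))
    v=c['R'].T@np.array([u[0],u[1],1.]); return -c['R'].T@c['t'], v/np.linalg.norm(v)
def proj(c,X):
    p=c['R']@np.array(X)+c['t']; u=p[:2]/p[2]; u=u*(1+c['k1']*(u@u)); return np.array([u[0]*c['fx']+c['cx'],u[1]*c['fy']+c['cy']])
def tri(rs):
    A=np.zeros((3,3));b=np.zeros(3)
    for o,d in rs:
        P=np.eye(3)-np.outer(d,d);A+=P;b+=P@o
    x=np.linalg.solve(A,b); return x,[np.linalg.norm((np.eye(3)-np.outer(d,d))@(x-o)) for o,d in rs]
def atz(r,z): o,d=r; return o+d*(z-o[2])/d[2]
def snap(n,f):
    im=bot.capture(n); cv2.imwrite('pics/'+f,im[:,:,::-1]); return im
E
python3 - <<'E'
from h import *
for n in('scene','top'):
    snap(n,n+'0.png'); c=cam(n); print(n,c['fx'],c['k1'],-c['R'].T@c['t'])
    for t in ['furnace','lid','stand','rack','lifter','lid_bar','lifter_grip']:
        print(t,[(np.round(d['location']),round(d['score'],2)) for d in bot.spot_in(t,n)][:4])
a=cv2.imread('pics/scene0.png');b=cv2.imread('pics/top0.png')
print(bot.observe())
E
```

```text
scene 465.51364099157547 0.0070446072736732625 [-0.09415846  1.0022944   0.96105391]
furnace [(array([237., 329.]), 0.83), (array([342., 230.]), 0.81), (array([287., 285.]), 0.7), (array([340., 211.]), 0.36)]
lid [(array([341., 211.]), 0.97)]
stand [(array([290., 284.]), 0.74)]
rack [(array([382., 185.]), 0.55)]
lifter [(array([396., 154.]), 0.58)]
lid_bar [(array([342., 211.]), 0.55)]
lifter_grip [(array([343., 210.]), 0.73)]
top 474.1758392962203 -0.08702378075900155 [ 0.05222771 -0.18027502  1.82203925]
furnace [(array([219., 178.]), 0.87), (array([337., 234.]), 0.62)]
lid [(array([334., 221.]), 0.69), (array([293., 166.]), 0.23)]
stand [(array([332., 218.]), 0.62), (array([260., 204.]), 0.57)]
rack [(array([398., 260.]), 0.55), (array([334., 176.]), 0.24)]
lifter [(array([408., 250.]), 0.64)]
lid_bar [(array([331., 223.]), 0.9)]
lifter_grip [(array([410., 248.]), 0.63)]
{'time': 0.8, 'joints': array([-1.30631616e+00,  2.63115981e-01, -4.82461933e-02,  1.25943862e+00,
        9.94703904e-06,  1.41551780e+00]), 'qvel': array([ 0.00236609, -0.00092509, -0.00020457, -0.00096643, -0.00071528,
        0.00025074]), 'joint_efforts': array([-2.24405867e-04, -6.37384200e+01,  3.84763384e+01,  8.37175594e-04,
       -9.17356329e-05, -2.35833897e-05]), 'eef_pos': array([ 0.21397054, -0.47943386,  0.23128976]), 'ee_rot': array([-2.50343193e-06,  9.78056058e-01,  2.08341900e-01,  4.84411696e-06]), 'ft_force': array([0.36471643, 0.12360163, 0.21731108]), 'wrist_torque': array([ 0.01059304, -0.01337   ,  0.02151707]), 'grip_force': 0.0, 'opening': 0.0851963935294968}
```

View pics/scene0.png

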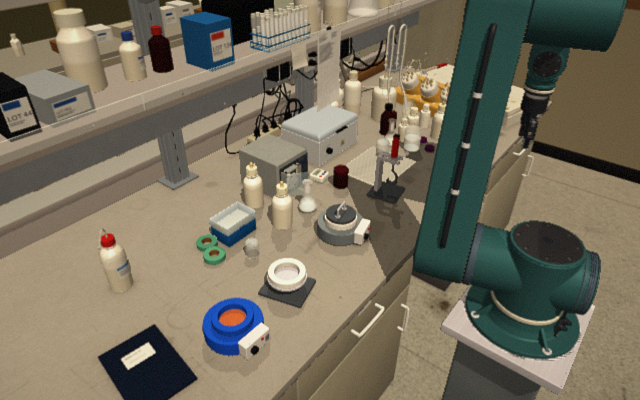

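View pics/top0.png

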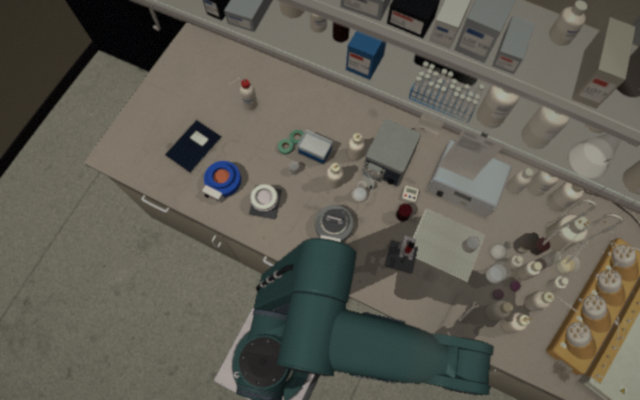

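The scene view shows the grey furnace with lid at (342,215), stand with white ring at (288,275) and lifter with red handle at (395,146) in the rack. The top view shows them at (336,222), (264,198) and (409,245). Look-alikes: the blue furnace at scene (235,325) / top (222,180), to be left alone, and possibly the red-capped bottle at scene (110,245), which is not the lifter. I choose the grey furnace and the red square handle.

```bash
python3 - <<'E'
from h import *
a=cv2.imread('pics/scene0.png');b=cv2.imread('pics/top0.png')
S=cam('scene');T=cam('top')
def red(im,box):
    x0,y0,x1,y1=box; h=cv2.cvtColor(im[y0:y1,x0:x1],cv2.COLOR_BGR2HSV)
    m=((h[...,0]<8)|(h[...,0]>172))&(h[...,1]>150)&(h[...,2]>70)
    n,l,s,c=cv2.connectedComponentsWithStats(m.astype('uint8')); i=1+np.argmax(s[1:,4]); return c[i]+[x0,y0],s[i],s[i][:2]+[x0,y0]
rs=red(a,(375,120,415,175)); rt=red(b,(395,230,425,260)); print(rs,rt)
print('handle',tri([ray(S,rs[0]),ray(T,rt[0])]))
for n,p,q in[('ring',(287,271),(264,195)),('lid',(342,211),(336,220)),('jar',(341,176),(404,212)),('bottle',(282,207),(335,175)),('flask',(307,200),(361,190)),('blue',(234,320),(222,179))]:
    x,e=tri([ray(S,p),ray(T,q)]); print(n,x.round(3),np.round(e,3))
def crop(im,x,y,w,h,s): return cv2.resize(im[y:y+h,x:x+w],(w*s,h*s),interpolation=cv2.INTER_CUBIC)
A=crop(a,250,120,160,130,5);cv2.imwrite('pics/c1.png',crop(a,255,120,160,120,5)[:600,:800])
c=np.hstack([crop(b,385,225,50,60,8),crop(b,305,190,50,60,8)]);cv2.imwrite('pics/c2.png',c)
E
```

```text
Traceback (most recent call last):
ValueError: attempt to get argmax of an empty sequence
```

```bash
python3 - <<'E'
from h import *
a=cv2.imread('pics/scene0.png');b=cv2.imread('pics/top0.png')
S=cam('scene');T=cam('top')
def red(im,box):
    x0,y0,x1,y1=box; p=im[y0:y1,x0:x1].astype(int)
    m=p[...,2]-np.maximum(p[...,0],p[...,1])>50
    n,l,s,c=cv2.connectedComponentsWithStats(m.astype('uint8')); print(s[1:]); i=1+np.argmax(s[1:,4]); return c[i]+[x0,y0]
rs=red(a,(375,120,415,175)); rt=red(b,(395,230,425,260)); print(rs,rt)
print('handle',tri([ray(S,rs),ray(T,rt)]))
for n,p,q in[('ring',(287,271),(264,195)),('lid',(342,211),(336,220)),('jar',(341,176),(404,212)),('bottle',(282,207),(335,175)),('flask',(307,200),(361,190)),('blue',(234,320),(222,179))]:
    x,e=tri([ray(S,p),ray(T,q)]); print(n,x.round(3),np.round(e,3))
def crop(im,x,y,w,h,s): return cv2.resize(im[y:y+h,x:x+w],(w*s,h*s),interpolation=cv2.INTER_CUBIC)
cv2.imwrite('pics/c1.png',crop(a,255,120,160,120,5))
c=np.hstack([crop(b,385,225,50,60,8),crop(b,305,190,50,60,8)]);cv2.imwrite('pics/c2.png',c)
E
```

```text
[[ 16  17   8  21 130]]
[]Traceback (most recent call last):
  File "<stdin>", line 8, in <module>
  File "<stdin>", line 7, in red
    return _wrapfunc(a, 'argmax', axis=axis, out=out, **kwds)
    return bound(*args, **kwds)
ValueError: attempt to get argmax of an empty sequence
```

```bash
python3 - <<'E'
from h import *
a=cv2.imread('pics/scene0.png');b=cv2.imread('pics/top0.png')
S=cam('scene');T=cam('top')
def crop(im,x,y,w,h,s): return cv2.resize(im[y:y+h,x:x+w],(w*s,h*s),interpolation=cv2.INTER_CUBIC)
cv2.imwrite('pics/c1.png',crop(a,255,120,160,120,5))
c=np.hstack([crop(b,385,225,50,60,8),crop(b,305,190,50,60,8)]);cv2.imwrite('pics/c2.png',c)
def red(im,box,th):
    x0,y0,x1,y1=box; p=im[y0:y1,x0:x1].astype(int)
    d=p[...,2]-np.maximum(p[...,0],p[...,1]);m=d>th; print(d.max(),m.sum())
    ys,xs=np.nonzero(m); return np.array([xs.mean()+x0,ys.mean()+y0])
rs=red(a,(375,130,415,175),50); rt=red(b,(398,232,420,258),20); print(rs,rt)
print('handle',tri([ray(S,rs),ray(T,rt)]))
for n,p,q in[('ring',(287,271),(264,195)),('lid',(342,211),(336,220)),('jar',(341,176),(404,212)),('bottle',(282,207),(335,175)),('flask',(307,200),(361,190)),('blue',(234,320),(222,179))]:
    x,e=tri([ray(S,p),ray(T,q)]); print(n,x.round(3),np.round(e,3))
E
```

```text
103 130
49 41
[394.63846154 147.23846154] [407.70731707 249.09756098]
handle (array([ 0.56179258, -0.2712875 ,  0.1901265 ]), [np.float64(0.002686076392936331), np.float64(0.0026860763929365257)])
ring [0.547 0.317 0.063] [0.003 0.003]
lid [0.577 0.015 0.079] [0.001 0.001]
jar [ 0.74  -0.209  0.036] [0.001 0.001]
bottle [0.753 0.103 0.064] [0.001 0.001]
flask [ 0.749 -0.017  0.03 ] [0.003 0.003]
blue [0.544 0.514 0.042] [0.003 0.003]
```

View pics/c1.png

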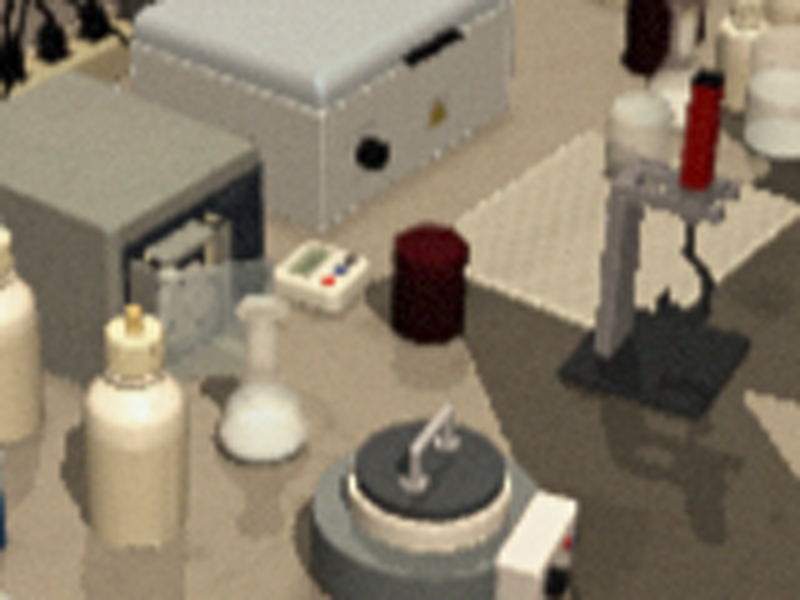

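View pics/c2.png

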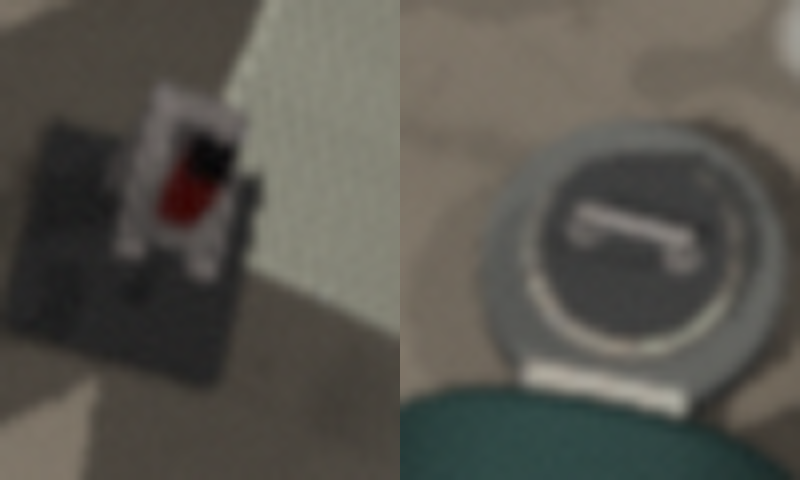

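The crops confirm the choice: the hook hangs to the left of the shank under the red handle, with the fork open toward the bottom of the top view. In the top view the bar runs from about (327.5,216.5) to (341.5,220), with the furnace panel in front.

```bash
python3 - <<'E'
from h import *
T=cam('top');S=cam('scene')
f=lambda x,y,z,ox=385:atz(ray(T,(ox+x/8,225+y/8)),z)
fl,fr,bl,br=[f(*p,.15) for p in[(128,245),(203,268),(162,90),(240,110)]]
print('fork',fl,fr,bl,br); 
for u,v in((fl,bl),(fr,br)): d=v-u;print('yaw',np.degrees(np.arctan2(d[1],d[0])))
cs=[f(*p,0) for p in[(55,120),(5,330),(215,385)]];print('base',cs)
for u,v in((cs[1],cs[0]),): d=v-u;print('yaw',np.degrees(np.arctan2(d[1],d[0])))
d=cs[1]-cs[2];print('yaw-y',np.degrees(np.arctan2(d[1],d[0]))-90)
g=lambda x,y,z:atz(ray(T,(305+(x-400)/8,190+y/8)),z)
p,q=g(580,212,.112),g(692,240,.112);d=p-q;print('bar T',p,q,(p+q)/2,np.degrees(np.arctan2(d[1],d[0]))-90)
s=lambda x,y,z:atz(ray(S,(255+x/5,120+y/5)),z)
p,q=s(413,440,.112),s(450,405,.112);d=p-q;print('bar S',p,q,(p+q)/2,np.degrees(np.arctan2(d[1],d[0]))-90)
p,q=g(525,372,.06),g(690,405,.06);d=p-q;print('panel',(p+q)/2,np.degrees(np.arctan2(d[1],d[0]))-90)
print('handle top',f(210,155,.239),s(709,75,.239),'handle bot S',s(697,188,.155))
for t,c in((T,'T'),(S,'S')): print(c,[proj(t,[.566,.015,z]) for z in(.07,.082)])
o=bot.observe();from scipy.spatial.transform import Rotation as R
print(R.from_quat(np.roll(o['ee_rot'],-1)).as_matrix())
C=cam('wrist');print(C['fx'],C['R']@R.from_quat(np.roll(o['ee_rot'],-1)).as_matrix(),-C['R'].T@C['t'])
E
```

```text
fork [ 0.53853454 -0.26189573  0.15      ] [ 0.54369703 -0.2965239   0.15      ] [ 0.61222016 -0.24750893  0.15      ] [ 0.6192635  -0.28335316  0.15      ]
yaw 11.04777255737093
yaw 9.886958313256383
base [array([ 0.62464203, -0.21162451,  0.        ]), array([ 0.51662595, -0.23184019,  0.        ]), array([ 0.53675331, -0.33468665,  0.        ])]
yaw 10.600520642887714
yaw-y 11.073009923469158
bar T [0.56599003 0.04614709 0.112     ] [ 0.57694052 -0.00742806  0.112     ] [0.57146527 0.01935952 0.112     ] 11.551855878591255
bar S [0.57026126 0.04772028 0.112     ] [0.57413029 0.00289719 0.112     ] [0.57219578 0.02530873 0.112     ] 4.933421291840446
panel [0.50732373 0.00210719 0.06      ] 14.593435740009198
handle top [ 0.56477859 -0.27387214  0.239     ] [ 0.56095602 -0.26946892  0.239     ] handle bot S [ 0.55763655 -0.26472576  0.155     ]
T [array([334.60266771, 223.28263494]), array([334.68683272, 222.35025205])]
S [array([344.34235216, 214.4166816 ]), array([344.49311564, 211.38623937])]
[[ 9.13187306e-01  4.07540114e-01  8.43249635e-06]
 [ 4.07540114e-01 -9.13187306e-01  6.91545859e-06]
 [ 1.05187754e-05 -2.87852848e-06 -1.00000000e+00]]
328.1359076222295 [[-6.69420907e-04  9.99999684e-01  4.29907388e-04]
 [-9.60947160e-01 -5.24309401e-04 -2.76731424e-01]
 [-2.76731111e-01 -5.98368084e-04  9.60947207e-01]] [ 0.27729329 -0.45065643  0.37402728]
```

```bash
echo '{"aperture": [0.085,0.085,0.085,0.085,0.085],"tx": [0.03,0.06,0.12,0.18,0.24],"ty": [0,0,-0.02,-0.03,-0.04],"tz": [-0.06,-0.12,-0.13,-0.13,-0.13],"yaw": [0,-0.18,-0.36,-0.54,-0.72]}' | python3 -m inch
```

```text
time: 1.42
eef_pos: [0.4154, -0.3458, 0.3617]
ee_rot: [0.001, 0.84, 0.542, 0.0]
ft_force: [1.1, -1.0, 0.2]
opening: 0.085
grip_force: 0.0
```

```bash
echo '{"aperture": [0.085,0.085,0.085,0.085,0.085],"tx": [0.04,0.08,0.11,0.13,0.13],"ty": [0.03,0.06,0.09,0.106,0.106],"tz": [0,0,0,0,0],"yaw": [-0.18,-0.36,-0.54,-0.61,-0.61]}' | python3 -m inch; python3 - <<'E'
from h import *
import json
o=bot.observe();C=cam('wrist');snap('wrist','w1.png');print(o['eef_pos'],o['ee_rot'],o['joints'].round(3))
json.dump({k:(v.tolist() if k in'Rt' else v) for k,v in C.items()},open('w1.json','w'))
for t in('lifter','lifter_grip','rack','lid','lid_bar','furnace'): print(t,[(np.round(d['location']),round(d['score'],2)) for d in bot.spot_in(t,'wrist')][:3])
E
```

```text
time: 2.05
eef_pos: [0.5658, -0.2724, 0.3604]
ee_rot: [-0.0, 0.64, 0.768, 0.0]
ft_force: [-0.8, -0.7, -0.8]
opening: 0.0848
grip_force: 0.0
[ 0.56578808 -0.27239553  0.36040739] [-4.72854809e-04  6.40291928e-01  7.68131515e-01  7.72885406e-07] [-0.578  0.475  0.634  1.731  0.     0.811]
lifter [(array([322., 177.]), 0.64)]
lifter_grip [(array([322., 177.]), 0.68)]
rack [(array([342., 148.]), 0.95)]
lid [(array([480.,   4.]), 0.22)]
lid_bar []
furnace []
```

View pics/w1.png

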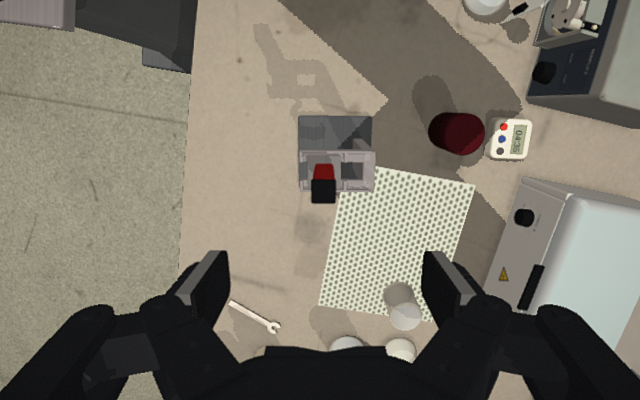

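The wrist view shows the handle's black top at about (323,190), with its red face above it and the rack around (337,150), aligned with the image axes to about 1°. Next is a second wrist position that also shows the lid.

```bash
echo '{"aperture": [0.085,0.085,0.085,0.085],"tx": [0.06,0.12,0.15,0.15],"ty": [0,0,0,0],"tz": [0,0,0,0],"yaw": [0,0,0,0]}' | python3 -m inch; python3 - <<'E'
from h import *
import json
C=cam('wrist');w2=snap('wrist','w2.png')
json.dump({k:(v.tolist() if k in'Rt' else v) for k,v in C.items()},open('w2.json','w'))
for t in('lifter','lifter_grip','rack','lid','lid_bar','furnace'): print(t,[(np.round(d['location']),round(d['score'],2)) for d in bot.spot_in(t,'wrist')][:3])
w1=cv2.imread('pics/w1.png');w2=cv2.imread('pics/w2.png')
crop=lambda im,x,y,w,h,s: cv2.resize(im[y:y+h,x:x+w],(w*s,h*s),interpolation=cv2.INTER_CUBIC)
sc=cv2.resize(w2,(400,250)); 
r=np.vstack([crop(w1,280,105,100,105,4)[:,:400]]);
cv2.imwrite('pics/m.png',np.hstack([cv2.copyMakeBorder(r,0,0,0,0,0),cv2.copyMakeBorder(sc,0,r.shape[0]-250,0,0,0)]))
E
```

```text
time: 2.9
eef_pos: [0.5372, -0.124, 0.3622]
ee_rot: [0.001, 0.64, 0.768, 0.0]
ft_force: [-0.8, -0.3, 0.4]
opening: 0.0849
grip_force: 0.0
lifter [(array([323., 301.]), 0.7)]
lifter_grip [(array([322., 299.]), 0.98)]
rack [(array([341., 249.]), 0.65)]
lid [(array([378.,  42.]), 0.65), (array([323., 299.]), 0.27)]
lid_bar [(array([379.,  43.]), 0.89)]
furnace [(array([340.,  65.]), 0.76)]
```

View pics/w2.png

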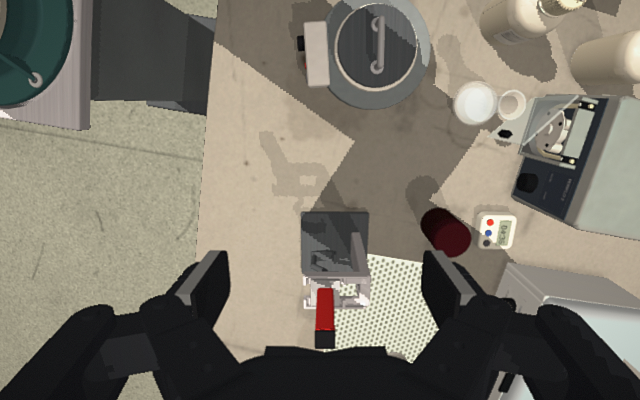

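Second view: the handle's red face is at (325,290–331), the lid's loop bar runs from (380,18) to (377,70), and the furnace is at (376,48). Now triangulating.

```bash
python3 - <<'E'
from h import *
import json
J=lambda n:{k:(np.array(v) if k in'Rt' else v) for k,v in json.load(open(n)).items()}
C=[J('w1.json'),J('w2.json')];W=[cv2.imread(f'pics/w{i}.png').astype(int) for i in(1,2)]
ed=[]
for i,(x0,y0,x1,y1) in enumerate([(300,150,350,200),(305,280,345,355)]):
    p=W[i][y0:y1,x0:x1]; m=p[...,2]-np.maximum(p[...,0],p[...,1])>50
    n,l,s,c=cv2.connectedComponentsWithStats(m.astype('uint8'));k=1+np.argmax(s[1:,4]);m=l==k
    ys,xs=np.nonzero(m)
    row=lambda y:[xs[ys==y].min()+x0,xs[ys==y].max()+x0]
    print(ys.min()+y0,ys.max()+y0,row(ys.min()+1),row(ys.max()-1))
    ed.append([((sum(row(ys.min()+2)))/2,ys.min()+y0-.5),(sum(row(ys.max()-1))/2,ys.max()+y0+.5)])
for k in(0,1): print('red lo/hi',tri([ray(C[i],ed[i][k]) for i in(0,1)]))
# bar in w2
p=W[1][10:80,355:400]; g=p.min(2); m=(g>95).astype('uint8')
n,l,s,c=cv2.connectedComponentsWithStats(m);k=1+np.argmax(s[1:,4]);print('bar',s[k],c[k]+[355,10])
ys,xs=np.nonzero(l==k)
for y in range(0,70,4):
    q=xs[ys==y]; print(y+10,(q.min()+355,q.max()+355) if len(q) else None,end=' ')
S=cam('scene');T=cam('top')
for r,nm in((ray(C[1],(379,43)),'w2'),(ray(T,(331.5+2.5,218.2)),'T')): print(nm,atz(r,.108),atz(r,.082))
q=[atz(ray(C[1],x),.112) for x in((380,18),(377,70))];print(q,np.degrees(np.arctan2(*(q[0]-q[1])[[1,0]]))-90)
E
```

```text
164 178 [np.int64(316), np.int64(332)] [np.int64(313), np.int64(333)]
288 330 [np.int64(318), np.int64(332)] [np.int64(315), np.int64(334)]
red lo/hi (array([ 0.56112522, -0.26378321,  0.15705849]), [np.float64(0.00013126331648469076), np.float64(0.00013126331648452487)])
red lo/hi (array([ 0.56100525, -0.26212125,  0.23788138]), [np.float64(0.00011739805689106391), np.float64(0.00011739805689101191)])
bar [ 15   0  30  64 792] [383.98989899  33.0530303 ]
10 (np.int64(375), np.int64(399)) 14 (np.int64(375), np.int64(399)) 18 (np.int64(374), np.int64(399)) 22 (np.int64(372), np.int64(399)) 26 (np.int64(372), np.int64(399)) 30 (np.int64(374), np.int64(399)) 34 (np.int64(379), np.int64(399)) 38 (np.int64(379), np.int64(384)) 42 (np.int64(378), np.int64(383)) 46 (np.int64(378), np.int64(383)) 50 (np.int64(378), np.int64(383)) 54 (np.int64(378), np.int64(383)) 58 (np.int64(378), np.int64(383)) 62 (np.int64(372), np.int64(383)) 66 (np.int64(370), np.int64(383)) 70 (np.int64(371), np.int64(382)) 74 None 78 None w2 [0.57133728 0.02185973 0.108     ] [0.57443829 0.0268937  0.082     ]
T [0.57202697 0.02158082 0.108     ] [0.57991173 0.02464274 0.082     ]
[array([0.5664427 , 0.04660137, 0.112     ]), array([ 0.57478273, -0.00739283,  0.112     ])] 8.780605792357619
```

```bash
echo '{"aperture": [0.085,0.085,0.085,0.085,0.085],"tx": [-0.06,-0.12,-0.151,-0.151,-0.151],"ty": [0,-0.0015,-0.0015,-0.0015,-0.0015],"tz": [0,0,0,0.05,0.09],"yaw": [0,0,0,0,0]}' | python3 -m inch;echo '{"aperture": [0.085,0.085,0.085],"tx": [0,0,0],"ty": [0,0,0],"tz": [0.05,0.086,0.086],"yaw": [0,0,0]}' | python3 -m inch
```

```text
time: 3.88
eef_pos: [0.5632, -0.2756, 0.2692]
ee_rot: [-0.0, 0.642, 0.767, -0.0]
ft_force: [-0.8, -0.9, 0.2]
opening: 0.0852
grip_force: 0.0
time: 4.25
eef_pos: [0.5621, -0.2742, 0.1831]
ee_rot: [-0.002, 0.641, 0.767, -0.0]
ft_force: [0.5, 0.0, 0.6]
opening: 0.085
grip_force: 0.0
```

```bash
python3 - <<'E'
from h import *
import json
C=cam('wrist');snap('wrist','w3.png');o=bot.observe();print(o['eef_pos'],o['ft_force'])
c=np.array([.563,-.273]);x=np.array([.9836,.1805]);y=np.array([-.1805,.9836])
for z in(.239,):print([proj(C,np.r_[c+a*x+b*y,z]).round() for a,b in((-.01,.01),(.01,.01),(-.01,-.01),(.01,-.01))])
im=cv2.imread('pics/w3.png').astype(int);m=im[...,2]-np.maximum(im[...,0],im[...,1])>50
n,l,s,cc=cv2.connectedComponentsWithStats(m.astype('uint8'));print(s[1:][s[1:,4]>60])
E
```

```text
[ 0.56293255 -0.27461643  0.18526197] [-0.00714387 -0.444647    1.15502767]
[array([297., 305.]), array([363., 305.]), array([299., 358.]), array([361., 358.])]
[[ 596  133   12   12  108]
 [ 539  140   51   45  871]
 [ 302  218   59   81 3759]]
```

```bash
echo '{"aperture": [0.0,0.0,0.0,0.0,0.0],"tx": [0,0,0,0,0],"ty": [0,0,0,0,0],"tz": [0,0,0,0,0],"yaw": [0,0,0,0,0]}' | python3 -m inch
```

```text
time: 4.92
eef_pos: [0.5636, -0.2745, 0.1858]
ee_rot: [0.001, 0.641, 0.767, 0.0]
ft_force: [0.8, 1.1, 5.8]
opening: 0.0194
grip_force: 58.6
```

```bash
echo '{"aperture": [0.0,0.0,0.0,0.0],"tx": [0,0,0,0],"ty": [0,0,0,0],"tz": [-0.005,-0.010,-0.010,-0.010],"yaw": [0,0,0,0]}' | python3 -m inch; echo '{"aperture": [0.0,0.0,0.0,0,0],"tx": [0,0,0,0,0],"ty": [-0.03,-0.06,-0.08,-0.08,-0.08],"tz": [0,0,0,0,-0.05],"yaw": [0,0,0,0,0]}' | python3 -m inch;echo '{"aperture": [0.0,0.0,0.0,0],"tx": [0.03,0.09,0.09,0.09],"ty": [0,0,0,0],"tz": [-0.06,-0.12,-0.12,-0.12],"yaw": [0,0,0,0]}' | python3 -m inch
```

```text
time: 5.42
eef_pos: [0.5632, -0.2744, 0.1951]
ee_rot: [-0.0, 0.641, 0.767, -0.0]
ft_force: [-0.4, 0.0, -1.5]
opening: 0.0192
grip_force: 58.6
time: 6.05
eef_pos: [0.4837, -0.2877, 0.2432]
ee_rot: [-0.003, 0.641, 0.767, 0.0]
ft_force: [1.1, -0.8, -0.9]
opening: 0.0197
grip_force: 59.5
time: 6.55
eef_pos: [0.4695, -0.1993, 0.3666]
ee_rot: [0.001, 0.64, 0.768, 0.0]
ft_force: [0.3, 0.4, -3.4]
opening: 0.019
grip_force: 59.7
```

```bash
python3 - <<'E'
from h import *
o=bot.observe();C=cam('wrist');snap('wrist','w4.png');print(o['eef_pos'],o['ee_rot'],o['ft_force'],o['opening'])
snap('scene','s4.png')
# expected hook pixels for various lengths, hook along tool axis; lifter x = tool y
from scipy.spatial.transform import Rotation as R
M=R.from_quat(np.roll(o['ee_rot'],-1)).as_matrix();P=np.array(o['eef_pos'])
# nominal lifter origin: grip pt (TCP back 19mm) minus: TCP z in rack .1855, origin .150 -> origin .0355 below TCP
for L in(.024,.085,.1,.119):
    print(L,[proj(C,P+M@np.array([0,lx,.0355+L])).round(1) for lx in(-.021,0,.017)])
    print('scene',proj(cam('scene'),P+M@np.array([0,0,.0355+L])).round(1))
E
```

```text
[ 0.46945195 -0.19929031  0.36662854] [1.46736372e-03 6.40378208e-01 7.68058280e-01 2.75920560e-04] [ 0.30626847  0.41232369 -3.43045511] 0.018992015265474407
0.024 [array([294.1, 216. ]), array([326.3, 216. ]), array([352.4, 216. ])]
scene [413.4 131.9]
0.085 [array([300.9, 191.9]), array([326.2, 191.8]), array([346.7, 191.8])]
scene [411.  149.3]
0.1 [array([302.1, 187.4]), array([326.2, 187.4]), array([345.6, 187.4])]
scene [410.4 153.5]
0.119 [array([303.6, 182.4]), array([326.1, 182.4]), array([344.4, 182.4])]
scene [409.7 158.7]
```

View pics/w4.png

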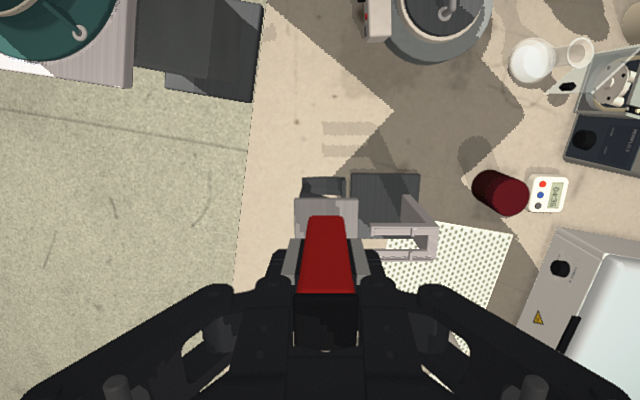

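The view shows the lifter in the grip: red handle at (326,255), flange at (326,205) and dark hook at (302–345, 177–197). Crops next, to read the hook length.

```bash
python3 - <<'E'
from h import *
w=cv2.imread('pics/w4.png');s=cv2.imread('pics/s4.png')
crop=lambda im,x,y,w,h,s: cv2.resize(im[y:y+h,x:x+w],(w*s,h*s),interpolation=cv2.INTER_CUBIC)
cv2.imwrite('pics/c4.png',np.hstack([crop(w,290,165,65,60,6),crop(s,375,110,65,60,6)]))
E
```

```text
(no output)
```

View pics/c4.png

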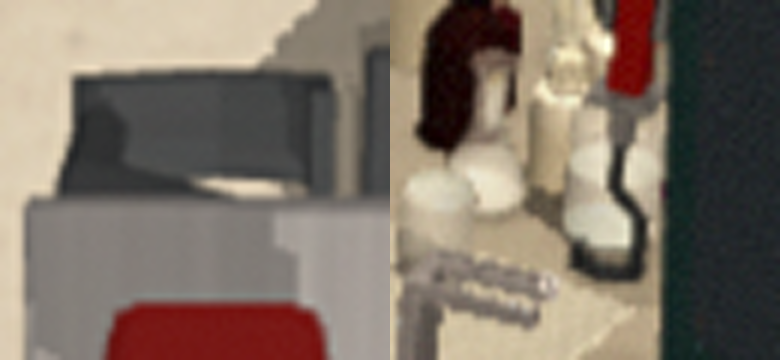

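Left crop: the hook's far edge is at wrist row 177, cols 302–345. Right crop: the hook's lowest point is at scene (410.8,156.7) and the sleeve end at (413.7,133.7).

```bash
python3 - <<'E'
from h import *
from scipy.spatial.transform import Rotation as R
o=bot.observe();C=cam('wrist');S=cam('scene')
M=R.from_quat(np.roll(o['ee_rot'],-1)).as_matrix();P=np.array(o['eef_pos'])
f=lambda c,tx,lx,L:proj(c,P+M@np.array([tx,lx,.0355+L])).round(1)
print('flange edge +y corners (obs row~198, cols 294,358)',f(C,.018,-.018,0),f(C,.018,.018,0))
for L in(.085,.095,.1,.105,.11,.119): print(L,'w edge valley',f(C,.008,0,L-.005),'bottom',f(C,.008,0,L),'lip top',f(C,.008,.017,L-.016),'s',f(S,.008,0,L),f(S,-.008,0,L))
print('sleeve end s',f(S,.0,0,.024),f(S,.007,0,.024),'red/flange',f(S,.01,0,-.005))
E
```

```text
flange edge +y corners (obs row~198, cols 294,358) [294.7 199.8] [358.2 199.8]
0.085 w edge valley [326.2 183.8] bottom [326.2 182.4] lip top [348.1 187.2] s [410.4 151. ] [412.1 148.8]
0.095 w edge valley [326.2 181. ] bottom [326.2 179.7] lip top [347.3 184.1] s [410.  153.8] [411.7 151.6]
0.1 w edge valley [326.2 179.7] bottom [326.2 178.4] lip top [346.9 182.7] s [409.9 155.2] [411.5 153. ]
0.105 w edge valley [326.2 178.4] bottom [326.2 177.2] lip top [346.6 181.3] s [409.7 156.6] [411.3 154.4]
0.11 w edge valley [326.2 177.2] bottom [326.2 176. ] lip top [346.2 180. ] s [409.5 157.9] [411.1 155.7]
0.119 w edge valley [326.2 175.1] bottom [326.2 173.9] lip top [345.6 177.7] s [409.1 160.4] [410.8 158.2]
sleeve end s [413.7 132.5] [412.9 133.4] red/flange [413.8 125.2]
```

```bash
echo '{"aperture": [0.0,0.0,0.0,0,0],"tx": [0,0,0,0,0],"ty": [0,0,0,0,0],"tz": [0.06,0.12,0.18,0.212,0.212],"yaw": [0,0,0,0,0]}' | python3 -m inch;echo '{"aperture": [0,0,0],"tx": [0,0,0],"ty": [0,0,0],"tz": [0.002,0.005,0.005],"yaw": [0,0,0]}' | python3 -m inch;echo '{"aperture": [0,0],"tx": [0,0],"ty": [0,0],"tz": [0.003,0.003],"yaw": [0,0]}' | python3 -m inch
```

```text
time: 7.28
eef_pos: [0.467, -0.1997, 0.1506]
ee_rot: [-0.003, 0.641, 0.767, -0.0]
ft_force: [-0.1, 0.1, -0.8]
opening: 0.0195
grip_force: 59.5
time: 7.65
eef_pos: [0.4688, -0.2003, 0.1488]
ee_rot: [0.001, 0.641, 0.767, 0.0]
ft_force: [-0.8, -1.1, -0.8]
opening: 0.0192
grip_force: 59.6
time: 7.9
eef_pos: [0.4685, -0.2, 0.1452]
ee_rot: [-0.0, 0.641, 0.767, -0.0]
ft_force: [0.1, 0.3, -2.0]
opening: 0.0193
grip_force: 59.6
```

```bash
echo '{"aperture": [0,0],"tx": [0,0],"ty": [0,0],"tz": [0.003,0.003],"yaw": [0,0]}' | python3 -m inch|grep -E 'eef|ft';echo '{"aperture": [0,0],"tx": [0,0],"ty": [0,0],"tz": [0.002,0.002],"yaw": [0,0]}' | python3 -m inch|grep -E 'eef|ft';echo '{"aperture": [0,0],"tx": [0,0],"ty": [0,0],"tz": [0.001,0.001],"yaw": [0,0]}' | python3 -m inch|grep -E 'eef|ft'
```

```text
eef_pos: [0.4684, -0.2, 0.1421]
ft_force: [0.7, -0.5, -1.6]
eef_pos: [0.4685, -0.2, 0.1401]
ft_force: [-0.7, 0.5, -2.2]
eef_pos: [0.4686, -0.2001, 0.1393]
ft_force: [-0.1, -0.1, -1.3]
```

```bash
echo '{"aperture": [0,0],"tx": [0,0],"ty": [0,0],"tz": [0.0015,0.0015],"yaw": [0,0]}' | python3 -m inch|grep -E 'eef|ft';echo '{"aperture": [0,0],"tx": [0,0],"ty": [0,0],"tz": [0.0015,0.0015],"yaw": [0,0]}' | python3 -m inch|grep -E 'eef|ft'
```

```text
eef_pos: [0.469, -0.2004, 0.1388]
ft_force: [-2.7, 1.8, 14.1]
eef_pos: [0.4696, -0.2008, 0.1386]
ft_force: [-5.2, 2.0, 32.4]
```

```bash
echo '{"aperture": [0,0],"tx": [0,0],"ty": [0,0],"tz": [0.001,0.001],"yaw": [0,0]}' | python3 -m inch|grep -E 'eef|ft'
```

```text
eef_pos: [0.4701, -0.2013, 0.1384]
ft_force: [-4.7, 2.1, 41.6]
```

Contact with the bench at TCP z ≈ 0.1389, so the hook bottom is 139 mm below the TCP (L ≈ 103 mm, matching the images). Next I go above the lid, on the −x side of the bar.

```bash
echo '{"aperture": [0,0,0,0,0],"tx": [0,0,0.04,0.09,0.14],"ty": [0,0,0.03,0.06,0.09],"tz": [-0.06,-0.12,-0.142,-0.142,-0.142],"yaw": [0,0,0,0,0]}' | python3 -m inch|grep -E 'eef|ft';echo '{"aperture": [0,0,0],"tx": [0.05,0.06,0.06],"ty": [0.016,0.016,0.016],"tz": [0,0,0],"yaw": [0,0,0]}' | python3 -m inch|grep -E 'eef|ft'
python3 - <<'E'
from h import *
from scipy.spatial.transform import Rotation as R
o=bot.observe();C=cam('wrist');snap('wrist','w5.png')
M=R.from_quat(np.roll(o['ee_rot'],-1)).as_matrix();P=np.array(o['eef_pos']);print(P,o['ft_force'])
for tx in(-.008,.008): print('lip top',proj(C,P+M@np.array([tx,.015,.1389-.016])).round(1))
for b in(-.02,0,.02): print('bar pred',proj(C,np.array([.573,.022,.108])+b*np.array([-.17,.985,0])).round(1))
w=cv2.imread('pics/w5.png');cv2.imwrite('pics/c5.png',cv2.resize(w[100:300,180:480],(750,500),interpolation=cv2.INTER_CUBIC))
E
```

```text
eef_pos: [0.5327, -0.0448, 0.2776]
ft_force: [1.4, -1.1, -2.0]
eef_pos: [0.537, 0.0158, 0.2773]
ft_force: [0.1, 0.1, -1.5]
[0.5370422  0.01578649 0.27725369] [ 0.12261583  0.10669066 -1.45613251]
lip top [344.  200.2]
lip top [344.3 181.7]
bar pred [362.8 198.9]
bar pred [363.6 179.2]
bar pred [364.4 158.8]
```

View pics/c5.png

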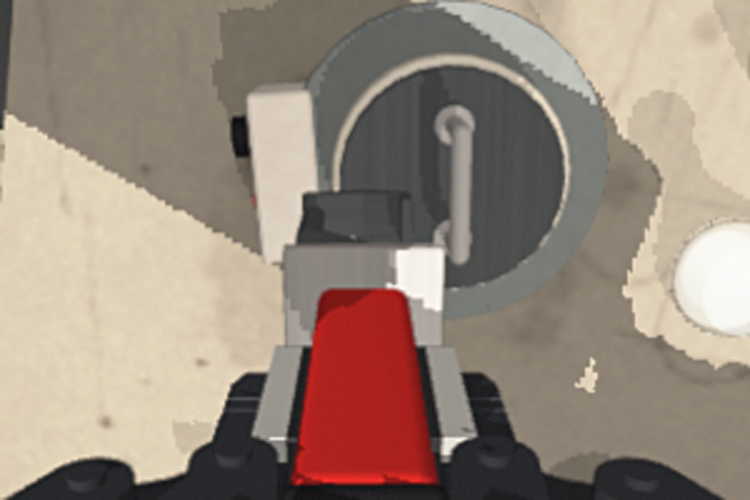

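The crop shows the bar vertical at px (364.4, 143–206), the disc centre at about (361.8,171.6) and the hook's far edge at row 176, lip right end at col 344.

```bash
python3 - <<'E'
from h import *
from scipy.spatial.transform import Rotation as R
o=bot.observe();C=cam('wrist')
M=R.from_quat(np.roll(o['ee_rot'],-1)).as_matrix();P=np.array(o['eef_pos'])
for nm,px,z in(('bar',(364.4,174.6),.110),('disc',(361.8,171.6),.082),('wash',(361,172.4),.082)):
    X=atz(ray(C,px),z);print(nm,X.round(4),(M.T@(X-P)).round(4))
w=cv2.imread('pics/w2.png');W=cv2.cvtColor(w,cv2.COLOR_BGR2GRAY)
f=lambda tx,lx,z:proj(C,P+M@np.array([tx,lx,z])).round(1)
print('flange far corners',f(.018,-.018,.0355),f(.018,.018,.0355),'obs',(180+285/2.5,100+247/2.5),(180+444/2.5,100+247/2.5))
print('hook far edge',f(.008,0,.1339),'lip end',f(.008,.017,.1259),f(.008,.017,.1229),f(.008,-.021,.134))
E
```

```text
bar [0.5726 0.0261 0.11  ] [0.0047 0.0369 0.1673]
disc [0.5736 0.0236 0.082 ] [0.002  0.0374 0.1953]
wash [0.5729 0.0226 0.082 ] [0.0011 0.0366 0.1953]
flange far corners [294.6 199.8] [358.2 199.8] obs (294.0, 198.8) (357.6, 198.8)
hook far edge [326.2 178.8] lip end [346.4 180.9] [346.7 181.8] [301.9 178.8]
```

```bash
echo '{"aperture": [0,0,0,0],"tx": [0.002,0.002,0.002,0.002],"ty": [0,0,0,0],"tz": [0.03,0.045,0.052,0.052],"yaw": [0,0,0,0]}' | python3 -m inch|grep -E 'eef|ft';echo '{"aperture": [0,0,0],"tx": [0,0,0],"ty": [0.006,0.012,0.012],"tz": [0,0,0],"yaw": [0,0,0]}' | python3 -m inch|grep -E 'eef|ft'
python3 - <<'E'
from h import *
snap('scene','s6.png');snap('wrist','w6.png')
w=cv2.imread('pics/w6.png');s=cv2.imread('pics/s6.png')
crop=lambda im,x,y,w,h,s: cv2.resize(im[y:y+h,x:x+w],(w*s,h*s),interpolation=cv2.INTER_CUBIC)
cv2.imwrite('pics/c6.png',np.hstack([crop(w,280,110,100,100,4),crop(s,310,165,67,67,6)[:400,:400]]))
E
```

```text
eef_pos: [0.5368, 0.0167, 0.2253]
ft_force: [-0.5, -0.3, -1.4]
eef_pos: [0.5493, 0.0198, 0.2254]
ft_force: [0.7, -0.4, -1.8]
```

View pics/c6.png

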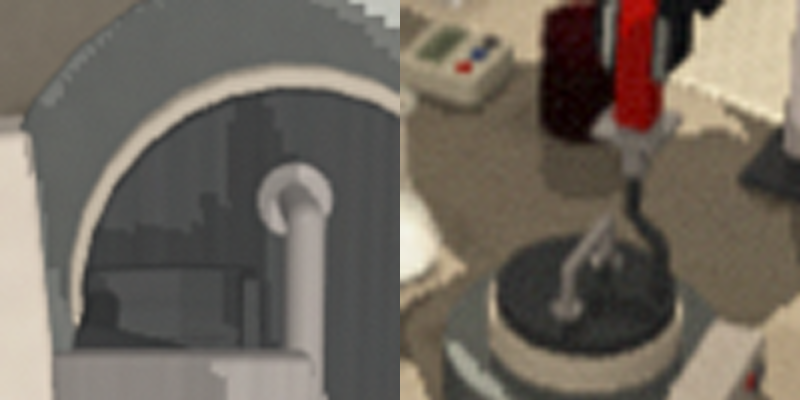

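The hook is over the disc just left of the bar, lip right end at c6 (255,300), bar at c6 (305,270). It's at free height and in line, so I slide it under.

```bash
echo '{"aperture": [0,0,0],"tx": [0,0,0],"ty": [0.004,0.008,0.008],"tz": [0,0,0],"yaw": [0,0,0]}' | python3 -m inch|grep -E 'eef|ft';echo '{"aperture": [0,0,0],"tx": [0,0,0],"ty": [0.004,0.008,0.008],"tz": [0,0,0],"yaw": [0,0,0]}' | python3 -m inch|grep -E 'eef|ft'
```

```text
eef_pos: [0.5568, 0.0211, 0.2252]
ft_force: [-0.9, 0.6, -1.4]
eef_pos: [0.5647, 0.0226, 0.2251]
ft_force: [-0.3, -0.8, -2.5]
```

```bash
echo '{"aperture": [0,0,0],"tx": [0,0,0],"ty": [0.004,0.008,0.008],"tz": [0,0,0],"yaw": [0,0,0]}' | python3 -m inch|grep -E 'eef|ft';echo '{"aperture": [0,0,0],"tx": [0,0,0],"ty": [0,0,0],"tz": [-0.004,-0.008,-0.008],"yaw": [0,0,0]}' | python3 -m inch|grep -E 'eef|ft'
```

```text
eef_pos: [0.5726, 0.024, 0.2252]
ft_force: [0.2, -0.2, -1.1]
eef_pos: [0.5724, 0.024, 0.2338]
ft_force: [-0.1, 0.7, -1.9]
```

```bash
for i in 1; do echo '{"aperture": [0,0],"tx": [0,0],"ty": [0,0],"tz": [-0.002,-0.002],"yaw": [0,0]}' | python3 -m inch|grep -E 'eef|ft';done; echo '{"aperture": [0,0],"tx": [0,0],"ty": [0,0],"tz": [-0.002,-0.002],"yaw": [0,0]}' | python3 -m inch|grep -E 'eef|ft';echo '{"aperture": [0,0],"tx": [0,0],"ty": [0,0],"tz": [-0.002,-0.002],"yaw": [0,0]}' | python3 -m inch|grep -E 'eef|ft'
```

```text
eef_pos: [0.5723, 0.024, 0.2354]
ft_force: [0.6, -0.3, -2.2]
eef_pos: [0.5724, 0.024, 0.2374]
ft_force: [-0.0, 0.1, -2.3]
eef_pos: [0.5722, 0.024, 0.2392]
ft_force: [0.5, -0.3, -5.4]
```

```bash
python3 - <<'E'
from h import *
o=bot.observe();print(o['eef_pos'],o['ft_force'],o['wrist_torque'])
E
echo '{"aperture": [0,0],"tx": [0,0],"ty": [0,0],"tz": [-0.002,-0.002],"yaw": [0,0]}' | python3 -m inch|grep -E 'eef|ft'
python3 - <<'E'
from h import *
o=bot.observe();print(o['eef_pos'],o['ft_force'],o['wrist_torque'])
E
```

```text
[0.57221021 0.02396274 0.23916295] [ 0.5111888  -0.28024247 -5.4348851 ] [ 0.02607169 -0.01253246 -0.02492726]
eef_pos: [0.5723, 0.024, 0.2413]
ft_force: [0.6, -1.1, -5.5]
[0.57233569 0.02396617 0.24134556] [ 0.5834216  -1.07720121 -5.46612857] [ 0.02428542 -0.01574447 -0.01177511]
```

```bash
echo '{"aperture": [0,0,0,0,0],"tx": [0,0,0,0,0],"ty": [0,0,0,0,0],"tz": [-0.005,-0.01,-0.015,-0.02,-0.02],"yaw": [0,0,0,0,0]}' | python3 -m inch|grep -E 'eef|ft'; cat > tq.py <<'E'
from h import *
t=[];f=[]
for i in range(12):
    bot.capture('wrist');o=bot.observe();t.append(o['wrist_torque']);f.append(o['ft_force'])
print(o['eef_pos'],np.mean(f,0).round(2),np.mean(t,0).round(4),np.std(t,0).round(4))
E
python3 tq.py; python3 - <<'E'
from h import *
from scipy.spatial.transform import Rotation as R
o=bot.observe();C=cam('wrist');im=snap('wrist','w7.png')
print([ (t,[(np.round(d['location']),round(d['score'],2)) for d in bot.spot_in(t,'wrist')][:2]) for t in('lid','lid_bar')])
g=cv2.cvtColor(im,cv2.COLOR_RGB2GRAY)
print(g[118:200:4,300:364:3])
M=R.from_quat(np.roll(o['ee_rot'],-1)).as_matrix();P=np.array(o['eef_pos'])
for tx in(.048,):
  for z in(.1339-.004+.022,.1339-.004+.034): print([proj(C,P+M@np.array([tx,y,z-.0]) ).round(1) for y in(-.0,)])
print('post +24',[proj(C,P+M@np.array([.024,0,z])).round(1) for z in(.13,.152)])
E
```

```text
eef_pos: [0.5725, 0.0239, 0.2617]
ft_force: [-0.8, -0.2, -4.5]
[0.57230864 0.02396929 0.26126543] [ 0.    0.24 -5.19] [-0.0054  0.0156  0.0074] [0.0275 0.0335 0.0253]
[('lid', [(array([330., 167.]), 0.63)]), ('lid_bar', [(array([330., 168.]), 0.59)])]
[[ 97  99  98  97  96  98  99  98  97  98  96  97  99  99 100  99  97 120
  119 120 119 118]
 [ 95  96  97  96  97  95  96  96  94  96  97  95  97  99  99  99  99 103
  120 121 121 120]
 [ 96  96  96  98 137 161 176 184 186 186 185 184 183 161 128 102  98  99
  100 123 121 120]
 [ 92 137 178 183 184 185 163 141 110 112 135 135 153 184 183 183 181 127
   97 105 122 122]
 [181 183 147  83  59  63  66  80  77  76  76  77  77  76  68  66 128 182
  183 135  97 121]
 [ 83  68  74  75  61  62  61  79  76  75  76  77  76  76  76  75  76  69
  100 181 179 106]
 [ 75  76  73  73  62  63  62  66  76  75  74  77  76  75  76  75  76  75
   76  74 119 220]
 [ 76  78  74  73  62  64  62  66  62  65  70  76  76  77  77  75  77  76
   75  77  75  86]
 [ 75  77  72  78  61  61  58  93 138 139 133  82  77  76  76  76  76  76
   76  77  77  74]
 [ 61  68  
[... 509 characters left out ...]
76  75  74  75  76
   77  79  74  75]
 [ 68  61  73  74  76  78  78  67 144 162 145  70  66  57  52  76  74  76
   75  78  75  74]
 [ 67  59  63  80  78  78  79  66 140 162 145  72  70  55  79  68  75  77
   78  78  73  73]
 [ 63  52  51  57  78  77  77  64 140 163 151  69  60  55  77  66  74  77
   78  78  74  75]
 [ 45  51  49  67  80  79  80  65 140 163 153  72  75  57  76  67  76  78
   78  78  76  74]
 [ 59  58  58  58  56  56  63  57 141 163 155  66  71  67  78  75  77  76
   77  76  74  75]
 [103 106 106 106 104 107 107 105 105 102 108 104 105 106 124 144 144 148
  147  85  75  76]]
[array([326.2, 130.2])]
[array([326.2, 129.2])]
post +24 [array([326.2, 161.2]), array([326.2, 157.2])]
```

```bash
echo '{"aperture": [0,0,0,0,0],"tx": [0,0,0.02,0.05,0.08],"ty": [0,0,0,0,0],"tz": [-0.02,-0.04,-0.06,-0.06,-0.06],"yaw": [0,0,0,0,0]}' | python3 -m inch|grep -E 'eef|ft'; echo '{"aperture": [0,0,0],"tx": [0.02,0.03,0.03],"ty": [0,0,0],"tz": [0,0,0],"yaw": [0,0,0]}' | python3 -m inch|grep -E 'eef|ft'
cat > ring.py <<'E'
import sys,json
from h import *
def run(cn,guess,tag):
    C=cam(cn);im=snap(cn,tag);o=bot.observe()
    print(o['eef_pos'].round(4) if cn=='wrist' else '')
    print([(t,[(np.round(d['location']),round(d['score'],2)) for d in bot.spot_in(t,cn)][:3]) for t in('stand',)],'pred',proj(C,guess).round())
    hs=cv2.cvtColor(im,cv2.COLOR_RGB2HSV); 
    p=proj(C,guess).astype(int); R=70 if cn=='wrist' else 35
    y0,x0=max(p[1]-R,0),max(p[0]-R,0); sub=im[y0:p[1]+R,x0:p[0]+R].astype(int)
    m=(sub.min(2)>165).astype('uint8')
    n,l,s,c=cv2.connectedComponentsWithStats(m)
    for k in range(1,n):
        if s[k,4]>60: print('blob',s[k]+[x0,y0,0,0,0],(c[k]+[x0,y0]).round(1))
g=[.547,.317,.082]
if __name__=='__main__':
    run('wrist',g,sys.argv[1])
    if len(sys.argv)>2: run('scene',g,'sr.png');run('top',g,'tr.png')
E
python3 ring.py r1.png 1
```

```text
eef_pos: [0.558, 0.1034, 0.3215]
ft_force: [0.4, -0.1, -4.3]
eef_pos: [0.5528, 0.1324, 0.3212]
ft_force: [-0.8, -1.1, -5.3]
[0.5529 0.1318 0.3212]
[('stand', [(array([343.,  27.]), 0.85), (array([331., 170.]), 0.43)])] pred [352.  -5.]
blob [ 298    0   96   52 3630] [345.7  21. ]
blob [400  22  22  43 355] [413.8  48.9]

[('stand', [(array([292., 286.]), 0.94)])] pred [286. 266.]
blob [268 258  39  33 884] [286.8 273.4]

[('stand', [])] pred [263. 194.]
```

```bash
cat > ring2.py <<'E'
import sys,json
from h import *
# fit ellipse to bore (inner) & outer contour of white ring in wrist picture
C=cam('wrist');im=snap('wrist',sys.argv[1])
json.dump({k:(v.tolist() if k in'Rt' else v) for k,v in C.items()},open(sys.argv[1]+'.json','w'))
print(bot.observe()['eef_pos'].round(4))
m=(im.astype(int).min(2)>150).astype('uint8')
cs,h=cv2.findContours(m,cv2.RETR_CCOMP,cv2.CHAIN_APPROX_NONE)
for i,c in enumerate(cs):
    if len(c)>80:
        e=cv2.fitEllipse(c);
        if 230<e[0][0]<450: print('hole' if h[0][i][3]>=0 else 'outer',len(c),np.round(e[0],1),np.round(e[1],1),round(e[2]),cv2.boundingRect(c))
E
echo '{"aperture": [0,0,0],"tx": [0.02,0.04,0.04],"ty": [0,0,0],"tz": [0,0,0],"yaw": [0,0,0]}' | python3 -m inch|grep -E 'eef|ft'; python3 ring2.py q1.png;echo '{"aperture": [0,0,0],"tx": [0.02,0.04,0.04],"ty": [0,0,0],"tz": [0,0,0],"yaw": [0,0,0]}' | python3 -m inch|grep -E 'eef|ft'; python3 ring2.py q2.png
```

```text
eef_pos: [0.5451, 0.1735, 0.3213]
ft_force: [0.7, 1.1, -5.9]
[0.5453 0.1727 0.3213]
outer 88 [445.9 278.5] [ 9.7 36.5] 125 (428, 268, 36, 24)
outer 267 [402. 251.] [38.7 57.2] 172 (380, 221, 45, 63)
outer 210 [322.8 216.1] [43.5 67.9] 82 (293, 199, 65, 40)
outer 127 [324.9 169.2] [15.  46.5] 0 (317, 148, 17, 49)
outer 300 [345.9  41.3] [92.1 95.6] 75 (299, 0, 95, 90)
hole 193 [346.5  39.5] [61.5 67.7] 2 (315, 4, 64, 40)
eef_pos: [0.538, 0.2127, 0.3212]
ft_force: [-0.6, -0.7, -4.6]
[0.5382 0.2119 0.3212]
outer 245 [403. 256.] [46.9 84.9] 143 (369, 220, 75, 72)
outer 242 [324.5 218.5] [49.  66.4] 88 (293, 199, 65, 40)
outer 128 [325.1 168.5] [16.2 47.1] 1 (317, 147, 18, 49)
outer 3573 [420.1 137. ] [317.2 594.6] 97 (68, 0, 572, 364)
hole 140 [345.4  76.9] [61.4 66.2] 12 (321, 42, 57, 35)
```

```bash
cat > fit.py <<'E'
from h import *
import json
from scipy.optimize import minimize
from scipy.ndimage import map_coordinates,gaussian_filter
J=lambda n:{k:(np.array(v) if k in'Rt' else v) for k,v in json.load(open(n)).items()}
V=[]
for n in('q1.png','q2.png'):
    g=cv2.imread('pics/'+n,0).astype(float); V.append((J(n+'.json'),g))
a=np.linspace(0,2*np.pi,120,endpoint=False);U=np.c_[np.cos(a),np.sin(a),0*a]
def pr(C,X):
    p=X@C['R'].T+C['t'];u=p[:,:2]/p[:,2:];u=u*(1+C['k1']*(u**2).sum(1,keepdims=True));return u*[C['fx'],C['fy']]+[C['cx'],C['cy']]
def cost(q,s,rs=(.035,.052),detail=False):
    t=0
    for C,g in V:
        G=gaussian_filter(g,s)
        for r in rs:
            d=.0015
            A,B=[pr(C,q+U*(r+k)) for k in(d,-d)]
            ok=(A[:,1]>2)&(A[:,1]<(130))
            D=map_coordinates(G,B[ok].T[::-1],order=1)-map_coordinates(G,A[ok].T[::-1],order=1)
            if r<.04: D=-D   # rim bright outside bore
            t+=np.clip(D,-10,40).mean()
    return -t
best=[]
for x in np.arange(.535,.56,.003):
    for y in np.arange(.305,.33,.003):
        for z in np.arange(.066,.0925,.003):
            q=np.array([x,y,z]);best.append((cost(q,2),*q))
best.sort();print(np.round(best[:3],3))
for s in(1.5,.8):
    for st in best[:2]:
        r=minimize(cost,st[1:],args=(s,),method='Nelder-Mead',options=dict(initial_simplex=np.array(st[1:])+np.vstack([np.zeros(3),np.eye(3)*.003])));print(s,r.x.round(4),r.fun)
E
python3 fit.py
```

```text
[[-1.31398e+02  5.41000e-01  3.17000e-01  7.50000e-02]
 [-1.31206e+02  5.41000e-01  3.17000e-01  7.20000e-02]
 [-1.29323e+02  5.41000e-01  3.17000e-01  7.80000e-02]]
1.5 [0.5418 0.3165 0.0748] -139.88382851193214
1.5 [0.5418 0.3165 0.0748] -139.88408151581464
0.8 [0.542  0.3173 0.0721] -142.79828659170002
0.8 [0.542  0.3172 0.0727] -142.81825213079355
```

```bash
cat > lidfit.py <<'E'
from h import *
import json
from scipy.optimize import minimize
from scipy.ndimage import map_coordinates,gaussian_filter
C=cam('wrist');o=bot.observe()
from scipy.spatial.transform import Rotation as R
M=R.from_quat(np.roll(o['ee_rot'],-1)).as_matrix();P=np.array(o['eef_pos'])
a=np.linspace(-1.3,1.3,160);U=np.c_[np.cos(a),np.sin(a),0*a]
def cost(q,G,z=.1559):
    c=np.array([q[0],q[1],z]);t=[]
    for d in(.0015,-.0015):
        X=[proj(C,P+M@(c+u*(.048+d))) for u in U];X=np.array(X)
        t.append(map_coordinates(G,X.T[::-1],order=1));
    ok=(X[:,1]<190); return -np.clip(t[0]-t[1],-10,50)[ok].mean()
for n in('w7.png','q1.png','q2.png'):
    G=gaussian_filter(cv2.imread('pics/'+n,0).astype(float),1.)
    for z in(.1559,.1679):
        r=min((minimize(cost,s,args=(G,z),method='Nelder-Mead',options=dict(initial_simplex=np.array([s,[s[0]+.003,s[1]],[s[0],s[1]+.003]]))) for s in([0,0],[.005,0],[-.005,0])),key=lambda r:r.fun)
        print(n,z,r.x.round(4),round(r.fun,1))
E
python3 lidfit.py; python3 tq.py
```

```text
w7.png 0.1559 [-0.0013  0.0009] -47.0
w7.png 0.1679 [-0.     0.001] -48.5
q1.png 0.1559 [ 0.0017 -0.0003] -48.3
q1.png 0.1679 [ 0.0012 -0.0003] -48.9
q2.png 0.1559 [0.0024 0.0002] -44.5
q2.png 0.1679 [ 0.0018 -0.    ] -43.9
[0.5385178  0.21084433 0.32129698] [-0.02 -0.05 -5.17] [-0.0074 -0.0113 -0.003 ] [0.1099 0.0325 0.0309]
```

```bash
echo '{"aperture": [0,0,0,0,0],"tx": [0.02,0.045,0.07,0.09,0.103],"ty": [0.005,0.01,0.016,0.021,0.0226],"tz": [0,0,0,0,0],"yaw": [0,0,0,0,0]}' | python3 -m inch|grep -E 'eef|ft';echo '{"aperture": [0,0,0,0,0],"tx": [0,0,0,0,0],"ty": [0,0,0,0,0],"tz": [0.01,0.025,0.037,0.043,0.043],"yaw": [0,0,0,0,0]}' | python3 -m inch|grep -E 'eef|ft'; python3 tq.py
python3 - <<'E'
from h import *
S=cam('scene');im=snap('scene','s8.png');snap('top','t8.png')
for z,n in((.0735,'ring'),(.273-.168,'lid')): print(n,proj(S,[.542,.317,z]).round(1),[proj(S,[.542+r*np.cos(b),.317+r*np.sin(b),z]).round(1).tolist() for r in(.05,) for b in np.arange(4)*np.pi/2])
g=cv2.cvtColor(im,cv2.COLOR_RGB2GRAY);print(g[238:296:3,256:322:3])
E
```

```text
eef_pos: [0.5423, 0.3178, 0.321]
ft_force: [0.3, 0.3, -4.7]
eef_pos: [0.5423, 0.316, 0.2781]
ft_force: [1.0, -0.1, -4.5]
[0.54236633 0.31629939 0.27829386] [ 0.08  0.02 -4.94] [ 0.0007 -0.0141  0.009 ] [0.0254 0.0211 0.0304]
ring [287.3 268.6] [[273.8, 260.8], [274.9, 278.8], [301.4, 276.8], [299.1, 258.9]]
lid [287. 260.] [[273.3, 252.3], [274.4, 270.2], [301.2, 268.1], [298.9, 250.4]]
[[110  97  95  98  97 144 148 156 154 156  84  94 167 174 175 171 172 172
  172  86  84  63]
 [189 100  97  97  97  94  77  85 154 156 159  65 143 178 174 175 174 171
  163  84  79  69]
 [194  98  93  96  97  95  86 154 153  98 125 203  59 168 177 171 170 166
   82  81  86  72]
 [165 100  92  99 101  96 172  98  77  65 202  80  57  84 109 167 170 163
   82  93  92  87]
 [136 167 113  98  95  95  84  91  49 180 144  71  55  90  90  91 161 149
   89  92  95  91]
 [135 144 101  97  95  84  87  88  78 183  46  65  46  91  90  93 125 100
   91  97  95  93]
 [152 168 156 109  94  87  87  88  60 119  76  43  88  85  88  90  96 155
   94  92  96  96]
 [160 173 177 176 169  87  89  84  93 146  73  75  85  88  
[... 450 characters left out ...]
2 152 160 238 191 233 245 190
  181 179 176 178]
 [176 179 182  92 136 234 233 213 122 116 186 211 217 219 231 236 162 136
  132 175 181 181]
 [176 175 178  96 194 158 232 233 234 227 225 228 233 232 235 181 203  84
   90  82 171 180]
 [174 176 181  54  73 181 171 209 231 235 233 236 230 216 189 181 128  87
   87  72 176 174]
 [174 177 119  92  49  99 200 189 190 196 202 204 198 206 217 121  72  89
   91 107 180 178]
 [178 152  90  95  64  36  49 155 188 206 208 199 186 142  50  73  70  91
   64 178 175 177]
 [175  85  86  89  75  74  39  34  40  41  45  44  38  70  69  72  72  85
  131 173 176 178]
 [174 127  74  58  72  74  73  75  73  70  75  73  71  75  73  73  73  63
  177 167 177 177]]
```

```bash
cat > chk.py <<'E'
import re
src=open('fit.py').read().split('best=[]')[0].replace('(A[:,1]<(130))','(A[:,1]<LIM)')
exec(src)
q1,q2=V
for nm,VV,LIM in(('q1',[q1],130),('q2',[q2],130),('scene',[(cam('scene'),cv2.imread('pics/scene0.png',0).astype(float))],400),('top',[(cam('top'),cv2.imread('pics/top0.png',0).astype(float))],400)):
    V=VV
    for z in(.07,.0735,.08):
        b=min((cost(np.array([x,y,z]),.8),x,y) for x in np.arange(.532,.553,.001) for y in np.arange(.308,.329,.001))
        print(nm,z,np.round(b,4))
E
python3 chk.py
```

```text
q1 0.07 [-68.8302   0.542    0.318 ]
q1 0.0735 [-70.1237   0.542    0.315 ]
q1 0.08 [-68.0431   0.541    0.315 ]
q2 0.07 [-73.1728   0.542    0.317 ]
q2 0.0735 [-73.2064   0.542    0.317 ]
q2 0.08 [-71.1181   0.541    0.316 ]
scene 0.07 [-47.7303   0.542    0.321 ]
scene 0.0735 [-47.9976   0.539    0.324 ]
scene 0.08 [-47.6097   0.534    0.329 ]
top 0.07 [-31.9762   0.542    0.316 ]
top 0.0735 [-32.0733   0.541    0.315 ]
top 0.08 [-32.2762   0.54     0.314 ]
```

```bash
echo '{"aperture": [0,0,0,0],"tx": [0,0,0,0],"ty": [0,0,0,0],"tz": [0.006,0.012,0.016,0.016],"yaw": [0,0,0,0]}' | python3 -m inch|grep -E 'eef|ft';for i in 1; do echo '{"aperture": [0,0],"tx": [0,0],"ty": [0,0],"tz": [0.003,0.003],"yaw": [0,0]}' | python3 -m inch|grep -E 'eef|ft';done; echo '{"aperture": [0,0],"tx": [0,0],"ty": [0,0],"tz": [0.002,0.002],"yaw": [0,0]}' | python3 -m inch|grep -E 'eef|ft';echo '{"aperture": [0,0],"tx": [0,0],"ty": [0,0],"tz": [0.002,0.002],"yaw": [0,0]}' | python3 -m inch|grep -E 'eef|ft'
```

```text
eef_pos: [0.5422, 0.3162, 0.2619]
ft_force: [-0.4, -0.0, -5.5]
eef_pos: [0.5423, 0.3163, 0.2591]
ft_force: [-0.7, 0.6, -5.2]
eef_pos: [0.5423, 0.3163, 0.2572]
ft_force: [-0.6, 0.5, -4.6]
eef_pos: [0.5423, 0.3163, 0.2551]
ft_force: [-0.5, 0.1, -4.9]
```

```bash
echo '{"aperture": [0,0],"tx": [0,0],"ty": [0,0],"tz": [0.002,0.002],"yaw": [0,0]}' | python3 -m inch|grep -E 'eef|ft';echo '{"aperture": [0,0],"tx": [0,0],"ty": [0,0],"tz": [0.002,0.002],"yaw": [0,0]}' | python3 -m inch|grep -E 'eef|ft';echo '{"aperture": [0,0],"tx": [0,0],"ty": [0,0],"tz": [0.002,0.002],"yaw": [0,0]}' | python3 -m inch|grep -E 'eef|ft'
```

```text
eef_pos: [0.5423, 0.3163, 0.2531]
ft_force: [-0.7, -0.0, -5.3]
eef_pos: [0.5423, 0.3163, 0.2511]
ft_force: [0.0, 0.3, -5.3]
eef_pos: [0.5423, 0.3163, 0.2491]
ft_force: [-0.1, 0.6, -5.2]
```

```bash
for k in 1; do echo '{"aperture": [0,0],"tx": [0,0],"ty": [0,0],"tz": [0.002,0.002],"yaw": [0,0]}' | python3 -m inch|grep -E 'eef|ft';echo '{"aperture": [0,0],"tx": [0,0],"ty": [0,0],"tz": [0.002,0.002],"yaw": [0,0]}' | python3 -m inch|grep -E 'eef|ft';echo '{"aperture": [0,0],"tx": [0,0],"ty": [0,0],"tz": [0.0015,0.0015],"yaw": [0,0]}' | python3 -m inch|grep -E 'eef|ft';done
```

```text
eef_pos: [0.5423, 0.3163, 0.2471]
ft_force: [-0.5, -0.7, -4.9]
eef_pos: [0.5423, 0.3163, 0.2451]
ft_force: [-0.5, -0.1, -4.7]
eef_pos: [0.5423, 0.3163, 0.2437]
ft_force: [0.2, 0.9, -5.2]
```

```bash
echo '{"aperture": [0,0],"tx": [0,0],"ty": [0,0],"tz": [0.0015,0.0015],"yaw": [0,0]}' | python3 -m inch|grep -E 'time|eef|ft';echo '{"aperture": [0,0],"tx": [0,0],"ty": [0,0],"tz": [0.0015,0.0015],"yaw": [0,0]}' | python3 -m inch|grep -E 'eef|ft'
```

```text
time: 23.0
eef_pos: [0.5423, 0.3163, 0.2421]
ft_force: [0.4, -0.6, -5.4]
eef_pos: [0.5424, 0.3163, 0.2407]
ft_force: [0.2, 0.5, -5.7]
```

```bash
echo '{"aperture": [0,0],"tx": [0,0],"ty": [0,0],"tz": [0.0015,0.0015],"yaw": [0,0]}' | python3 -m inch|grep -E 'eef|ft';echo '{"aperture": [0,0],"tx": [0,0],"ty": [0,0],"tz": [0.0015,0.0015],"yaw": [0,0]}' | python3 -m inch|grep -E 'eef|ft';echo '{"aperture": [0,0],"tx": [0,0],"ty": [0,0],"tz": [0.0015,0.0015],"yaw": [0,0]}' | python3 -m inch|grep -E 'eef|ft'
```

```text
eef_pos: [0.5423, 0.3163, 0.2391]
ft_force: [-0.1, 0.8, -6.0]
eef_pos: [0.5423, 0.3163, 0.2377]
ft_force: [-0.1, -0.2, -4.6]
eef_pos: [0.5425, 0.3163, 0.2364]
ft_force: [0.1, -0.8, -1.1]
```

```bash
echo '{"aperture": [0,0,0,0],"tx": [0,0,0,0],"ty": [0,0,0,0],"tz": [0.003,0.006,0.009,0.009],"yaw": [0,0,0,0]}' | python3 -m inch|grep -E 'eef|ft';echo '{"aperture": [0,0,0],"tx": [0,0,0],"ty": [0,0,0],"tz": [0.002,0.004,0.004],"yaw": [0,0,0]}' | python3 -m inch|grep -E 'eef|ft'
```

```text
eef_pos: [0.5423, 0.3163, 0.227]
ft_force: [-0.6, -0.1, -1.6]
eef_pos: [0.5423, 0.3163, 0.2231]
ft_force: [-0.5, -0.1, -3.4]
```

```bash
echo '{"aperture": [0,0,0,0],"tx": [0,0,0,0],"ty": [-0.004,-0.008,-0.012,-0.012],"tz": [0,0,0,0],"yaw": [0,0,0,0]}' | python3 -m inch|grep -E 'eef|ft'; echo '{"aperture": [0,0,0],"tx": [0,0,0],"ty": [-0.004,-0.008,-0.008],"tz": [0,0,0],"yaw": [0,0,0]}' | python3 -m inch|grep -E 'eef|ft'
```

```text
eef_pos: [0.5302, 0.3142, 0.2235]
ft_force: [0.2, -0.6, -2.1]
eef_pos: [0.5224, 0.3127, 0.2234]
ft_force: [0.5, 0.5, -1.7]
```

```bash
echo '{"aperture": [0,0,0,0],"tx": [0,0,0,0],"ty": [-0.006,-0.014,-0.022,-0.022],"tz": [0,0,0,0],"yaw": [0,0,0,0]}' | python3 -m inch|grep -E 'eef|ft'; echo '{"aperture": [0,0,0,0,0],"tx": [0,0,0,-0.03,-0.07],"ty": [0,0,0,0,0],"tz": [-0.02,-0.05,-0.08,-0.1,-0.1],"yaw": [0,0,0,0,0]}' | python3 -m inch|grep -E 'time|eef|ft'; echo '{"aperture": [0,0],"tx": [0,0],"ty": [0,0],"tz": [0,0],"yaw": [0,0]}' | python3 -m inch|grep -E 'eef|ft'
python3 - <<'E'
from h import *
import json
from scipy.optimize import minimize
from scipy.ndimage import map_coordinates,gaussian_filter
C=cam('wrist');im=snap('wrist','v1.png');S=cam('scene');sc=snap('scene','v1s.png')
print([(t,[(np.round(d['location']),round(d['score'],2)) for d in bot.spot_in(t,'wrist')][:2]) for t in('lid','lid_bar','stand')])
G=gaussian_filter(cv2.cvtColor(im,cv2.COLOR_RGB2GRAY).astype(float),1.)
a=np.linspace(0,2*np.pi,160);U=np.c_[np.cos(a),np.sin(a),0*a]
def cost(q):
    v=[]
    for d in(.0015,-.0015):
        X=np.array([proj(C,np.array(q)+u*(.048+d)) for u in U]); v.append(map_coordinates(G,X.T[::-1],order=1))
    ok=(X[:,1]>2)&(X[:,1]<190);return -np.clip(v[0]-v[1],-10,50)[ok].mean()
q0=np.array([.542,.317,.081])
print('proj',proj(C,q0))
r=minimize(cost,q0,method='Nelder-Mead',options=dict(initial_simplex=q0+np.vstack([np.zeros(3),np.eye(3)*.003])));print('disc top',r.x.round(4),r.fun)
g=cv2.cvtColor(sc,cv2.COLOR_RGB2GRAY);print(g[244:296:3,262:316:3])
E
```

```text
eef_pos: [0.5004, 0.3088, 0.2236]
ft_force: [0.0, -0.3, -2.2]
time: 26.88
eef_pos: [0.5142, 0.2398, 0.3246]
ft_force: [1.0, -0.5, -1.9]
eef_pos: [0.5136, 0.2401, 0.3233]
ft_force: [-0.9, 0.6, -2.1]
[('lid', [(array([364., 102.]), 0.82)]), ('lid_bar', [(array([365., 104.]), 0.89)]), ('stand', [(array([324.,  84.]), 0.81)])]
proj [362.79827886 104.09888304]
disc top [0.5404 0.3164 0.0776] -43.264969453338914
[[169 170 170 172 161 150 146 149 146 152 102 173 171 166 166 161 148 148]
 [169 175 174 169 170 146 147 149 148 171  95 123 164 161 167 155 144 160]
 [166 168 171 174 168 150 144 150 169 132  89  94  90 163 157 148 157 161]
 [169 169 169 163 167 169 168 171 169 166 180 101 100  94 160 158 166 166]
 [165 166 172 166 168 168 142 110 100 206 134 141 167 159 169 169 167 162]
 [170 167 165 170 148  88  83  82 182 114 138  81  88 152 167 162 170 167]
 [169 168 171 167  84  81  87 140 151 171 165  89  88  85 167 171 171 172]
 [167 168 173  85  84  86  83 191  76  88  70  87  90  86 113 171 169 172]
 [170 168 192  80  84  82  54 136  83  71  78  86  88  89  96 168 172 172]
 [170 172 246  76  89  83 162 140  97  72  83  89  84  92 101 164 169 171]
 [170 129 216  79  85  85 107 140  65  86  84  87  83  69 221 182 172 173]
 [172  87 127 237  57  75  88  74  88  85  88  87  59 162 158 132 131 175]
 [172  89 188 153 232 165  54  54  62  63  55  80 216 177 196  86  84  83]
 [174  51  70 176 163 204 226 223 215 225 229 213 182 178 121  87  85  75]
 [112  90  43  92 194 184 187 193 196 196 192 196 208 119  74  87  83 104]
 [ 88  87  60  35  47 146 182 200 203 191 180 138  49  66  68  82  66 170]
 [ 82  86  71  71  40  32  33  39  37  41  38  67  69  68  68  79 132 170]
 [ 67  58  69  71  73  71  71  67  74  72  66  68  68  69  68  54 172 160]]
```

```bash
echo '{"aperture": [0,0,0,0,0],"tx": [-0.04,-0.09,-0.14,-0.19,-0.24],"ty": [-0.01,-0.022,-0.034,-0.046,-0.058],"tz": [0,0,0,0,0],"yaw": [0,0,0,0,0]}' | python3 -m inch|grep -E 'eef|ft'; echo '{"aperture": [0,0,0,0,0],"tx": [-0.05,-0.1,-0.15,-0.2,-0.24],"ty": [-0.012,-0.024,-0.036,-0.048,-0.058],"tz": [0,0,0,0,0],"yaw": [0,0,0,0,0]}' | python3 -m inch|grep -E 'eef|ft'; echo '{"aperture": [0,0,0],"tx": [-0.035,-0.035,-0.035],"ty": [-0.008,-0.008,-0.008],"tz": [0,0,0],"yaw": [0,0,0]}' | python3 -m inch;python3 -c "
from h import *;o=bot.observe();P=o['eef_pos'];print(P,o['ee_rot']);c=np.array([.5633,-.2745])
x=np.array([.9836,.1805]);d=c-.078*x-P[:2];print('tool',d@np.array([-.1805,.9836]),d@x)"
```

```text
eef_pos: [0.4989, -0.0077, 0.3233]
ft_force: [1.7, 0.3, -2.0]
eef_pos: [0.4847, -0.2547, 0.3232]
ft_force: [0.4, 0.7, -1.7]
time: 29.0
eef_pos: [0.4833, -0.2884, 0.3232]
ee_rot: [-0.0, 0.641, 0.768, 0.0]
ft_force: [0.5, 0.0, -1.5]
opening: 0.0194
grip_force: 59.9
[ 0.48333551 -0.28836723  0.3232012 ] [-1.53496119e-04  6.40972390e-01  7.67563913e-01  1.04044641e-04]
tool -0.0007937853280498321 0.003152265596196119
```

```bash
echo '{"aperture": [0,0,0,0,0],"tx": [-0.0008,-0.0008,-0.0008,-0.0008,-0.0008],"ty": [0,0,0,0,0],"tz": [0.05,0.1,0.128,0.128,0.128],"yaw": [0,0,0,0,0]}' | python3 -m inch|grep -E 'eef|ft';  echo '{"aperture": [0,0,0,0],"tx": [0,0,0,0],"ty": [0.015,0.03,0.045,0.045],"tz": [0,0,0,0],"yaw": [0,0,0,0]}' | python3 -m inch|grep -E 'eef|ft'
```

```text
eef_pos: [0.484, -0.2894, 0.1968]
ft_force: [0.5, 0.2, -1.0]
eef_pos: [0.5289, -0.2814, 0.195]
ft_force: [-0.0, 0.0, -1.8]
```

```bash
echo '{"aperture": [0,0,0,0],"tx": [0,0.0005,0.0005,0.0005],"ty": [0.012,0.024,0.035,0.035],"tz": [0,0,0,0],"yaw": [0,0,0,0]}' | python3 -m inch|grep -E 'eef|ft';  echo '{"aperture": [0,0,0],"tx": [0,0,0],"ty": [0,0,0],"tz": [0.003,0.006,0.006],"yaw": [0,0,0]}' | python3 -m inch|grep -E 'eef|ft';echo '{"aperture": [0,0],"tx": [0,0],"ty": [0,0],"tz": [0.002,0.002],"yaw": [0,0]}' | python3 -m inch|grep -E 'eef|ft'
```

```text
eef_pos: [0.5627, -0.2747, 0.195]
ft_force: [0.6, 0.0, -1.4]
eef_pos: [0.5616, -0.275, 0.189]
ft_force: [0.9, 0.8, -2.9]
eef_pos: [0.5618, -0.2749, 0.1872]
ft_force: [0.3, 0.2, -1.9]
```

```bash
echo '{"aperture": [0,0],"tx": [0,0],"ty": [0.001,0.001],"tz": [0.0015,0.0015],"yaw": [0,0]}' | python3 -m inch|grep -E 'eef|ft';echo '{"aperture": [0,0],"tx": [0,0],"ty": [0,0],"tz": [0.001,0.001],"yaw": [0,0]}' | python3 -m inch|grep -E 'eef|ft'
```

```text
eef_pos: [0.563, -0.2748, 0.1858]
ft_force: [0.1, 0.0, -2.3]
eef_pos: [0.563, -0.2747, 0.1856]
ft_force: [-2.5, 1.6, 8.5]
```

Resting on the arms at the original height. Releasing.

```bash
echo '{"aperture": [0.03,0.085,0.085,0.085,0.085],"tx": [0,0,0,0,0],"ty": [0,0,0,0,0],"tz": [-0.0005,-0.0005,-0.0005,-0.0005,-0.0005],"yaw": [0,0,0,0,0]}' | python3 -m inch; echo '{"aperture": [0.085,0.085,0.085,0.085,0.085],"tx": [0,0,0,0,0],"ty": [0,0,0,0,0],"tz": [-0.03,-0.08,-0.13,-0.175,-0.175],"yaw": [0,0,0,0,0]}' | python3 -m inch
python3 - <<'E'
from h import *
import json
J={k:(np.array(v) if k in'Rt' else v) for k,v in json.load(open('w1.json')).items()}
C=cam('wrist');im=snap('wrist','z1.png').astype(int);print(bot.observe()['eef_pos'])
m=im[...,0]-np.maximum(im[...,1],im[...,2])>50
n,l,s,c=cv2.connectedComponentsWithStats(m.astype('uint8'))
for k in range(1,n):
    if s[k,4]>60 and s[k,1]<260: print(s[k],c[k])
for X in([.5611,-.2638,.157],[.561,-.2621,.2379]):print(proj(J,X).round(1),proj(C,X).round(1))
A=cv2.imread('pics/scene0.png');B=snap('scene','z1s.png')[:,:,::-1]
d=(cv2.absdiff(A,np.ascontiguousarray(B)).max(2)>60).astype('uint8');d[:,410:]=0
n,l,s,c=cv2.connectedComponentsWithStats(d)
print([s[k].tolist() for k in range(1,n) if s[k,4]>25])
E
```

```text
time: 32.38
eef_pos: [0.563, -0.2748, 0.1852]
ee_rot: [-0.0, 0.641, 0.767, 0.0]
ft_force: [0.6, -0.1, -0.5]
opening: 0.0849
grip_force: 0.0
time: 33.0
eef_pos: [0.5637, -0.2753, 0.3634]
ee_rot: [0.003, 0.641, 0.767, 0.0]
ft_force: [1.1, -0.3, -0.2]
opening: 0.0851
grip_force: 0.0
[ 0.563475   -0.27513356  0.36127495]
[457 127  27  24 211] [472.9478673  140.52132701]
[314 160  21  15 286] [323.90909091 167.3951049 ]
[323.4 163.5] [324.8 159.9]
[322.9 178.5] [325.2 174.2]
[[389, 0, 21, 25, 361], [380, 19, 30, 160, 1854], [331, 147, 29, 19, 264], [359, 172, 51, 84, 1662], [311, 177, 46, 35, 720], [325, 206, 36, 23, 395], [354, 218, 16, 20, 167], [353, 241, 33, 43, 542], [270, 256, 35, 27, 704]]
```

The lifter hangs where it was, upright: its red face is at rows 160–175, against 159.9–174.2 predicted. Handing in.

```bash
python3 -c "
from workcell import bot
print(bot.job_done())"
```

```text
the job is handed in; nothing more can be done
None
```

The lid is seated in the stand's ring, the lifter hangs upright in its rack again, and the job was handed in after 33 s; the hook-length probe on the empty bench peaked at about 42 N at the wrist.

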